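# Find the hidden catch of the pantry medicine box

### The arm

A 6-joint arm with a two-finger parallel gripper is mounted at the origin on the work surface. World frame = base frame: x ahead of the robot, y to its left, z up, the work surface at z = 0. Lengths are in m, angles in rad, forces in N, time in s.
With the tool pointing down it reaches from about 0.375 to 0.9 m from the base axis. Payload 3.1 kg.
Tool frame: the origin (TCP) lies midway between the tips of the shut fingers; the grasp point (between the pads) lies 19 mm behind it; z points along the fingers, y is the line along which they close (so a half turn about z gives the same grasp; the last joint's range is limited). The gripper opens to 85 mm and grips with 20 to 120 N. Pads are 22 mm wide; open, the fingers measure 114 mm over their backs; the gripper's body (76 mm by 85 mm) begins 54 mm behind the grasp point. The pads swing forward as they close: fully open they stand 13 mm farther back than shut.
Start: joints at [-1.512, 0.527, 1.433, -0, 1.181, -0.178], TCP at [0.147, -0.608, 0.231] pointing down, gripper open.
Joint ranges: [-3.08, 3.08], [-0.75, 2.2], [0.22, 2.44], [-1.43, 4.57], [0, 2.65], [-2.85, 2.85]. Speed limits (rad/s): [2.79, 2.79, 3.14, 3.14, 3.14, 3.14].

### API

Orientations are given as a unit quaternion [x, y, z, w].
In Python, from station import manip gives the robot as it stands. The module is installed in compiled form; this text tells all that it offers.
- The arm moves only by the tool apply_moves, never from a script. Its arguments are lists of equal length, an entry for each row: "claw": the gripper's target within -1 to 1 (fully open at 1, half-way at 0, shut at -1); "travel": the shift along the tool's x, y, z scaled (see below), a list of three; "turn": the turn, a rotation vector about the tool's x, y, z scaled (see below), a list of three. In form: {"claw": [claw, ...], "travel": [[dx, dy, dz], ...], "turn": [[rx, ry, rz], ...]}. A call has 1 to 5 rows; each row is the pose to reach, as a shift and turn from the pose commanded when the call began, along the tool's axes at that moment, turning the shorter way round; what a row does not reach only later rows make up. The controller multiplies each number of a shift by 800 mm and each number of a turn by 180 degrees. A row lasts 1/12 s, in which the tool goes at most 41.7 mm and 7.16 degrees, less where a joint would pass 70% of its speed; a pose out of reach is approached as far as the arm can. A call with a number of a shift or a turn outside -1 to 1 is refused whole. A call with a gripper value outside its range is refused whole. The fingers move at their own pace and stop on an object; "newtons" is the grip in N (left out, the last holds). Time passes only in rows, so rows that repeat a pose let the fingers close. It gives the time, the measured TCP pose, the force, the opening and the grip force at its end, in the units of the state.
- manip.sense(): the state, without advancing time (a new reading comes with each control period).
- manip.snapshot(name): name is "side" or "top"; returns a dict with "pixels" (480x640x3 uint8, red, green, blue), "depth" (480x640 float32, m along the optical axis (not along the pixel's ray), 0 where there is no reading), "intrinsics" (3x3 intrinsics, pixels), "R" (3x3) and "t" (3): a world point X has camera coordinates R X + t. Camera axes: x right, y down, z forward; pixel columns grow to the right and rows downward; lengths in m; the calibration is good to about 2 mm. A picture is of the moment at which its call begins.
- manip.sign_off(): hands the job in; it is judged then, once.
The state is a dict: "t": time; "q": joint angles; "qd": joint speeds; "tau": joint torques, N m; "tcp_pos": TCP position; "tool_rot": TCP orientation; "force": force on the tool from outside, world axes, zero at the start; "ft_torque": the same for the moment, N m; "finger_gap": opening from 0.0 (shut) to 1.0 (fully open); "gripper_force": force on a finger pad.
Only numpy, scipy, OpenCV 4.12 (cv2) and the standard library are available. Lean on these libraries where they do the work, as an engineer would, in place of code of your own. Each camera call takes 0.05 s, during which the arm holds its last target. There are 200 camera calls.

### The job

Open the child-safe medicine box: one of the five identical square plates sunk in its flat top is the hidden catch, the other four are rigid dummies. Feel across the plates with the fingertips, pushing each in turn, until one gives, and press that one fully down so that the flap swings up and stays up. Pick nothing up, and leave the jar on the box and everything around it standing where it is.

Things in the scene. Friction and masses are not known exactly. Their poses are not given: they have to be found in the camera images.
- medbox: low grey metal medicine box, 290 (x) x 290 (y) x 80 high, screwed to the worktop. Origin at the centre of its underside; its x axis points from the near edge to the flap's hinge at the far edge, z up. Its top is a flat panel with five identical square wells, each 60 x 60, lined by an aluminium plate whose top lies 2 below the panel. Four plates are rigid dummies; one, which looks the same, is the catch. Which one differs each time. Wells are square to the box's axes
- well1 (a point): centre of a well's mouth, level with the panel's top, 80 above the worktop; at (-100, -90) mm from the box's centre in its axes
- well2 (a point): centre of a well's mouth, level with the panel's top, 80 above the worktop; at (-100, 0) mm from the box's centre in its axes
- well3 (a point): centre of a well's mouth, level with the panel's top, 80 above the worktop; at (-20, -90) mm from the box's centre in its axes
- well4 (a point): centre of a well's mouth, level with the panel's top, 80 above the worktop; at (-20, 0) mm from the box's centre in its axes
- well5 (a point): centre of a well's mouth, level with the panel's top, 80 above the worktop; at (-20, 90) mm from the box's centre in its axes
- catch (a joint): travel of the hidden catch plate, m: 0 = at rest (2 mm below the panel), 0.008 = fully down. It gives way to a push of about 4 N along its whole travel, with no spring: it stays where it is pushed to, and then stops dead
- flap (a joint): angle of the box's flap, rad: 0 = shut and flush, 0.40 = fully open. The flap is the far strip of the top, 104 x 274 x 4, its free edge 29 mm beyond the box's centre, hinged at the far edge; a link lifts it by 0.05 rad for each mm the catch goes down (free edge up by 40 at the end), and it stays up
- spice_jar: small closed spice jar, 38 dia x 55 high, standing on the box's panel in the corner of the near row that has no well; origin at the centre of its underside
- can_left: food can, 74 dia x 105 high, standing on the worktop beside the box (+y side); origin under its centre
- can_right: food can, 74 dia x 105 high, standing on the worktop beside the box (-y side); origin under its centre
- sauce_bottle: amber bottle, 60 dia x 120 high, beside the box (+y side); origin under its centre
- mug: white mug, 80 dia x 90 high with a handle, beside the box (-y side); origin under its centre
- tub: clear food tub with a white lid, 104 x 84 x 65 high, on the worktop in front of the box; origin under its centre
Mind the look-alikes: they are no part of the job. What is shaped like the can_right but blue or red is not meant.

How it is judged:
At the end, for the whole second after the job is handed in: The catch is down by more than 6.5 mm of its 8 mm, the flap stands open by more than 0.31 rad, and the jar, cans, bottle, mug and tub are upright (within 0.2 rad) and within 30 mm of where they stood (value of joint catch above 0.0065 m and value of joint flap above 0.31 rad and distance of each of spice_jar, can_left, can_right, sauce_bottle, mug, tub from where it was at the start of the episode below 0.03 m and angle between each of spice_jar, can_left, can_right, sauce_bottle, mug, tub's own z axis and vertical below 0.2 rad); the robot touches nothing.
It fails at once if a bystander was lifted, carried or pushed more than 30 mm (distance of any of spice_jar, can_left, can_right, sauce_bottle, mug, tub from where it was at the start of the episode above 0.03 m).
It fails at once if a bystander was tipped (angle between any of spice_jar, can_left, can_right, sauce_bottle, mug, tub's own z axis and vertical above 0.35 rad).
It also fails if it takes over 48 s, if anything falls off the work surface, if the arm or the gripper's body presses on something with over 40 N, if the wrist force passes 120 N, or if a joint passes its speed limit or range.

## Working session

There is one attempt and no reset: what is moved stays moved. The work goes in short steps, Python scripts to look and compute and a tool call to move; the robot and the scene stay as the last step left them, time stands still between calls to the robot, and variables do not carry over. Pictures are saved under pics/ and viewed, at most 10 in all, crops included, and the job is handed in when it is done.

Besides the shell and the picture viewer there is one more tool, called after "Emit:" as name(argument=value, ...), one argument or row to a line, values as JSON. apply_moves: Moves the arm, as the interface text tells. Shifts and turns lie within -1 to 1; 1 stands for 800 mm of shift or 180 degrees of turn. Its arguments: {"type":"object","properties":{"claw":{"type":"array","items":{"type":"number"}},"travel":{"type":"array","items":{"type":"array","items":{"type":"number"}}},"turn":{"type":"array","items":{"type":"array","items":{"type":"number"}}},"newtons":{"type":"number"}},"required":["claw","travel","turn"]}

```bash
mkdir -p pics
python3 - <<'E'
from station import manip
import cv2,numpy as np
for n in("top","side"):
    s=manip.snapshot(n); cv2.imwrite(f"pics/{n}0.png",s["pixels"][:,:,::-1]); np.savez(f"{n}0.npz",**s)
    print(n,s["intrinsics"].round(1).tolist(),s["R"].round(3).tolist(),s["t"].round(3).tolist())
print(manip.sense())
E
```

```text
top [[479.2, 0.0, 322.3], [0.0, 479.2, 239.6], [0.0, 0.0, 1.0]] [[-0.018, -1.0, 0.001], [-0.992, 0.018, -0.122], [0.122, -0.003, -0.993]] [0.075, 0.564, 0.893]
side [[449.5, 0.0, 316.3], [0.0, 449.5, 234.0], [0.0, 0.0, 1.0]] [[0.989, -0.146, 0.02], [-0.071, -0.592, -0.803], [0.129, 0.792, -0.596]] [-0.545, 0.15, 0.748]
{'t': 0.1, 'q': array([-1.51248808e+00,  5.28386207e-01,  1.43377791e+00,  2.08415069e-05,
        1.18141434e+00, -1.78520937e-01]), 'qd': array([-0.00128149, -0.00155637, -0.00259693, -0.00089731, -0.00060652,
       -0.00026925]), 'tau': array([-4.18223080e-04, -4.43305421e+01, -1.78587198e+01, -1.93387532e-04,
        3.87140593e-03, -8.47501610e-06]), 'tcp_pos': array([ 0.14662162, -0.60689132,  0.2304223 ]), 'tool_rot': array([ 9.92997160e-01,  1.18134053e-01,  6.92630099e-05, -9.90527865e-04]), 'force': array([ 0.11793395, -0.19417253, -0.26623496]), 'ft_torque': array([-0.00054975, -0.00662658,  0.03033609]), 'gripper_force': 0.0, 'finger_gap': 0.9996423544417026}
```

View pics/top0.png

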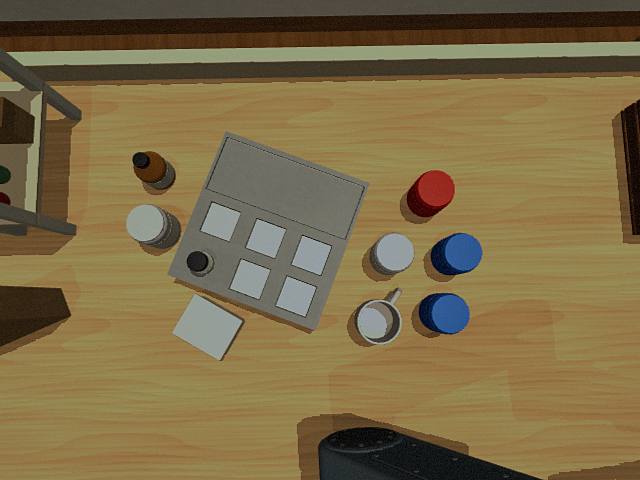

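View pics/side0.png

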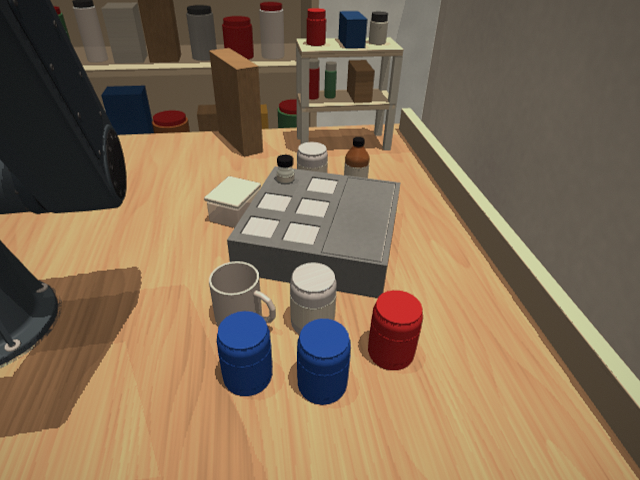

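The top view shows the box centred near (268,232), with plates at (221,221), (265,239), (312,255), (250,279) and (296,296), and the jar at (199,262). In the side view the plates lie between (243,186) and (322,234). The cans by the box are both grey/white: left at (150,226), right at (392,253). The red and blue cans are look-alikes and not part of the job. Next I'll measure the plates.

```bash
cat > h.py <<'E'
import numpy as np
def cast(s,u,v,z):
    d=s["R"].T@np.linalg.solve(s["intrinsics"],[u,v,1]); c=-s["R"].T@s["t"]
    return c+d*(z-c[2])/d[2]
E
python3 - <<'E'
import numpy as np,cv2
from h import cast
from scipy.spatial.transform import Rotation as Ro
off=np.array([[-100,-90],[-100,0],[-20,-90],[-20,0],[-20,90]])/1000
pix={"top":[(296,296),(250,279),(312,255),(265,239),(221,221)],"side":[(260,228),(274,203),(302,234),(311,207),(322,186)]}
for n in pix:
    s=dict(np.load(n+"0.npz")); g=s["pixels"].astype(int)
    m=((g.min(2)>125)&(g.max(2)-g.min(2)<45)).astype(np.uint8)
    k,L,st,c=cv2.connectedComponentsWithStats(m,connectivity=4)
    P=[]
    for u,v in pix[n]:
        l=L[v,u]; P.append(cast(s,*c[l],.078)); print(n,(u,v),l,st[l,4],c[l].round(1),P[-1].round(4), s["depth"][v,u])
    P=np.array(P)[:,:2]
    a=off-off.mean(0);b=P-P.mean(0)
    th=np.arctan2((a[:,0]*b[:,1]-a[:,1]*b[:,0]).sum(),(a*b).sum())
    R=np.array([[np.cos(th),-np.sin(th)],[np.sin(th),np.cos(th)]])
    t=P.mean(0)-R@off.mean(0)
    print("box",t.round(4),"yaw",np.degrees(th).round(2),"res mm",((P-off@R.T-t)*1000).round(1).tolist()); print("wells",(off@R.T+t).round(4).tolist())
    # measured heights from depth
    for u,v in pix[n]:
        d=s["depth"][v,u]; print((s["R"].T@(np.linalg.solve(s["intrinsics"],[u,v,1])*d-s["t"])).round(3),end=" ")
    print()
q=[ 9.92997160e-01,  1.18134053e-01,  6.92630099e-05, -9.90527865e-04]
print(Ro.from_quat(q).as_matrix().round(4))
E
```

```text
top (296, 296) 306 969 [295.8 295.9] [0.4581 0.1146 0.078 ] 0.8712765
top (250, 279) 305 959 [249.7 278.8] [0.4908 0.1982 0.078 ] 0.8769929
top (312, 255) 302 942 [311.1 255. ] [0.5323 0.0855 0.078 ] 0.88228595
top (265, 239) 300 931 [265.6 238.1] [0.5651 0.169  0.078 ] 0.8819656
top (221, 221) 298 916 [220.4 221.4] [0.5978 0.2526 0.078 ] 0.88926387
box [0.5838 0.1618] yaw -21.39 res mm [[0.3, 0.1], [0.1, -0.0], [-0.0, 0.2], [-0.1, -0.1], [-0.2, -0.2]]
wells [[0.4579, 0.1144], [0.4907, 0.1982], [0.5324, 0.0853], [0.5652, 0.1691], [0.598, 0.2529]]
[0.458 0.114 0.078] [0.49  0.198 0.076] [0.532 0.084 0.076] [0.563 0.17  0.08 ] [0.599 0.252 0.076] 
side (260, 228) 190 543 [260.2 227.1] [0.4591 0.1146 0.078 ] 0.8502695
side (274, 203) 153 429 [274.5 202.2] [0.4922 0.1988 0.078 ] 0.9206289
side (302, 234) 196 572 [301.2 233.5] [0.5337 0.0852 0.078 ] 0.8378238
side (311, 207) 165 447 [312.4 207.7] [0.5666 0.1694 0.078 ] 0.9099063
side (322, 186) 135 357 [322.  185.6] [0.5996 0.2539 0.078 ] 0.9764461
box [0.5852 0.1622] yaw -21.37 res mm [[-0.2, -0.2], [0.1, 0.2], [-0.2, -0.5], [-0.0, -0.0], [0.3, 0.6]]
wells [[0.4593, 0.1148], [0.4921, 0.1986], [0.5338, 0.0857], [0.5666, 0.1695], [0.5994, 0.2533]]
[0.459 0.112 0.078] [0.491 0.196 0.078] [0.535 0.084 0.078] [0.564 0.171 0.079] [0.599 0.25  0.079] 
[[ 9.721e-01  2.346e-01 -1.000e-04]
 [ 2.346e-01 -9.721e-01  2.000e-03]
 [ 4.000e-04 -2.000e-03 -1.000e+00]]
```

Both views agree to about 1.5 mm (box at (0.584, 0.162), yaw -21.4°, plate height about 78 mm). I'll shut the fingers and swing across at a safe height.

Emit:
apply_moves(
  claw=[-1, -1, -1, -1, -1],
  travel=[
    [0.2, -0.15, 0.016],
    [0.2, -0.15, 0.016],
    [0.2, -0.15, 0.016],
    [0.2, -0.15, 0.016],
    [0.2, -0.15, 0.016],
  ],
  turn=[
    [0, 0, 0],
    [0, 0, 0],
    [0, 0, 0],
    [0, 0, 0],
    [0, 0, 0],
  ],
)

```text
t: 0.52
tcp_pos: [0.275, -0.4502, 0.2179]
tool_rot: [0.993, 0.118, 0.0, -0.001]
force: [0.7, -0.2, 0.3]
finger_gap: 0.299
gripper_force: 0.0
```

Emit:
apply_moves(
  claw=[-1, -1, -1, -1, -1],
  travel=[
    [0.2, -0.15, 0.016],
    [0.2, -0.15, 0.016],
    [0.2, -0.15, 0.016],
    [0.2, -0.15, 0.016],
    [0.2, -0.15, 0.016],
  ],
  turn=[
    [0, 0, 0],
    [0, 0, 0],
    [0, 0, 0],
    [0, 0, 0],
    [0, 0, 0],
  ],
)

```text
t: 0.93
tcp_pos: [0.4023, -0.2963, 0.2053]
tool_rot: [0.993, 0.118, -0.0, -0.001]
force: [0.4, -1.1, -0.3]
finger_gap: 0.002
gripper_force: 0.0
```

Emit:
apply_moves(
  claw=[-1, -1, -1, -1, -1],
  travel=[
    [0.0944, -0.2414, 0.016],
    [0.0944, -0.2414, 0.016],
    [0.0944, -0.2414, 0.016],
    [0.0944, -0.2414, 0.016],
    [0.0944, -0.2414, 0.016],
  ],
  turn=[
    [0, 0, 0],
    [0, 0, 0],
    [0, 0, 0],
    [0, 0, 0],
    [0, 0, 0],
  ],
)

```text
t: 1.35
tcp_pos: [0.4292, -0.0916, 0.1926]
tool_rot: [0.993, 0.118, -0.0, -0.0]
force: [1.5, 0.8, 0.2]
finger_gap: -0.003
gripper_force: 0.0
```

Emit:
apply_moves(
  claw=[-1, -1, -1, -1, -1],
  travel=[
    [0.0944, -0.2414, 0.016],
    [0.0944, -0.2414, 0.016],
    [0.0944, -0.2414, 0.016],
    [0.0944, -0.2414, 0.016],
    [0.0944, -0.2414, 0.016],
  ],
  turn=[
    [0, 0, 0],
    [0, 0, 0],
    [0, 0, 0],
    [0, 0, 0],
    [0, 0, 0],
  ],
)

```text
t: 1.77
tcp_pos: [0.4573, 0.1139, 0.1799]
tool_rot: [0.993, 0.118, -0.0, -0.0]
force: [0.2, -1.5, -0.8]
finger_gap: 0.005
gripper_force: 0.0
```

Emit:
apply_moves(
  claw=[-1, -1],
  travel=[
    [0, 0, 0],
    [0, 0, 0],
  ],
  turn=[
    [0, 0, 0],
    [0, 0, 0],
  ],
)

```text
t: 1.93
tcp_pos: [0.4571, 0.114, 0.1797]
tool_rot: [0.993, 0.121, -0.0, 0.0]
force: [-0.2, -1.1, -1.3]
finger_gap: 0.001
gripper_force: 0.0
```

Emit:
apply_moves(
  claw=[-1, -1, -1, -1, -1],
  travel=[
    [0, 0, 0.05],
    [0, 0, 0.09],
    [0, 0, 0.11],
    [0, 0, 0.117],
    [0, 0, 0.117],
  ],
  turn=[
    [0, 0, 0],
    [0, 0, 0],
    [0, 0, 0],
    [0, 0, 0],
    [0, 0, 0],
  ],
)

```text
t: 2.35
tcp_pos: [0.4567, 0.1103, 0.0853]
tool_rot: [0.993, 0.117, -0.002, -0.0]
force: [-0.7, -0.5, -0.3]
finger_gap: -0.004
gripper_force: 0.0
```

Emit:
apply_moves(
  claw=[-1, -1, -1, -1, -1],
  travel=[
    [0, 0, 0.0025],
    [0, 0, 0.005],
    [0, 0, 0.0075],
    [0, 0, 0.01],
    [0, 0, 0.01],
  ],
  turn=[
    [0, 0, 0],
    [0, 0, 0],
    [0, 0, 0],
    [0, 0, 0],
    [0, 0, 0],
  ],
)

```text
t: 2.77
tcp_pos: [0.4579, 0.1117, 0.0789]
tool_rot: [0.993, 0.118, 0.0, 0.0]
force: [0.2, -0.5, -0.3]
finger_gap: -0.003
gripper_force: 0.0
```

Emit:
apply_moves(
  claw=[-1, -1, -1],
  travel=[
    [0, 0, 0.0013],
    [0, 0, 0.0025],
    [0, 0, 0.0025],
  ],
  turn=[
    [0, 0, 0],
    [0, 0, 0],
    [0, 0, 0],
  ],
)

```text
t: 3.02
tcp_pos: [0.4579, 0.1118, 0.0767]
tool_rot: [0.993, 0.118, 0.0, 0.0]
force: [-0.4, -0.1, 2.5]
finger_gap: 0.005
gripper_force: 1.1
```

Emit:
apply_moves(
  claw=[-1, -1, -1],
  travel=[
    [0, 0, 0.0013],
    [0, 0, 0.0025],
    [0, 0, 0.0025],
  ],
  turn=[
    [0, 0, 0],
    [0, 0, 0],
    [0, 0, 0],
  ],
)

```text
t: 3.27
tcp_pos: [0.4579, 0.1118, 0.0745]
tool_rot: [0.993, 0.118, 0.0, 0.0]
force: [0.6, -0.4, 2.7]
finger_gap: 0.0
gripper_force: 1.0
```

It is yielding at a low, steady force, so I'll press on.

Emit:
apply_moves(
  claw=[-1, -1, -1, -1, -1],
  travel=[
    [0, 0, 0.0013],
    [0, 0, 0.0025],
    [0, 0, 0.0038],
    [0, 0, 0.005],
    [0, 0, 0.005],
  ],
  turn=[
    [0, 0, 0],
    [0, 0, 0],
    [0, 0, 0],
    [0, 0, 0],
    [0, 0, 0],
  ],
)

```text
t: 3.68
tcp_pos: [0.4578, 0.1118, 0.0703]
tool_rot: [0.993, 0.118, 0.0, -0.0]
force: [0.4, 0.6, 1.0]
finger_gap: 0.001
gripper_force: 0.6
```

Emit:
apply_moves(
  claw=[-1, -1, -1],
  travel=[
    [0, 0, 0.001],
    [0, 0, 0.002],
    [0, 0, 0.002],
  ],
  turn=[
    [0, 0, 0],
    [0, 0, 0],
    [0, 0, 0],
  ],
)

```text
t: 3.93
tcp_pos: [0.4579, 0.1118, 0.0699]
tool_rot: [0.993, 0.118, 0.0, 0.0]
force: [-2.0, 0.3, 12.7]
finger_gap: -0.0
gripper_force: 6.5
```

Run:
```python
from station import manip
import cv2
s=manip.snapshot("side"); cv2.imwrite("pics/side1.png",cv2.resize(s["pixels"][130:330,190:450,::-1],None,fx=3,fy=3,interpolation=3))
```

```text
(no output)
```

View pics/side1.png

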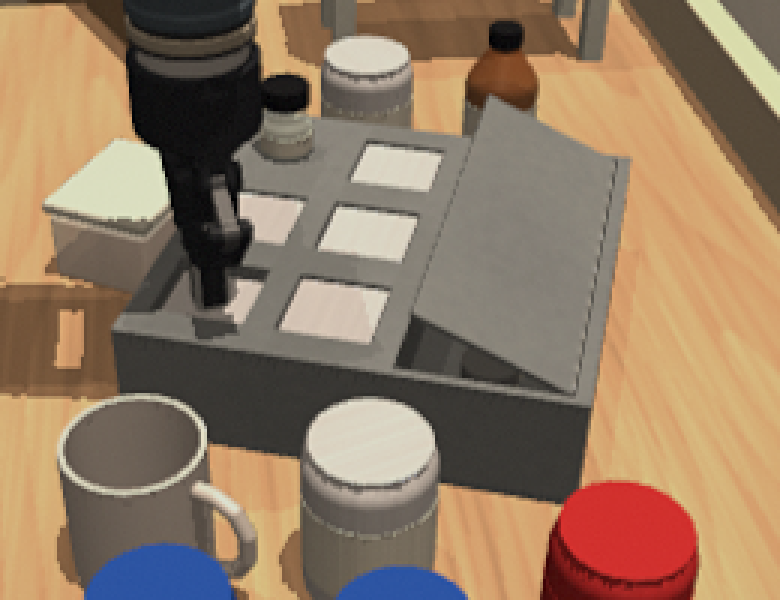

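The crop shows the flap raised (free edge from (490,100) to (415,320)) and the fingertips in well1 at (210,300). The plate stopped dead at z = 70 mm with 12.7 N, so it is fully down. I'll retreat straight up.

Emit:
apply_moves(
  claw=[-1, -1, -1, -1, -1],
  travel=[
    [0, 0, -0.02],
    [0, 0, -0.05],
    [0, 0, -0.09],
    [0, 0, -0.13],
    [0, 0, -0.15],
  ],
  turn=[
    [0, 0, 0],
    [0, 0, 0],
    [0, 0, 0],
    [0, 0, 0],
    [0, 0, 0],
  ],
)

```text
t: 4.4
tcp_pos: [0.4582, 0.1118, 0.1915]
tool_rot: [0.993, 0.118, 0.001, 0.0]
force: [0.9, -0.2, 0.2]
finger_gap: -0.002
gripper_force: 0.0
```

Emit:
apply_moves(
  claw=[-1, -1, -1, -1, -1],
  travel=[
    [0, 0, 0],
    [0, 0, 0],
    [0, 0, 0],
    [0, 0, 0],
    [0, 0, 0],
  ],
  turn=[
    [0, 0, 0],
    [0, 0, 0],
    [0, 0, 0],
    [0, 0, 0],
    [0, 0, 0],
  ],
)

```text
t: 4.82
tcp_pos: [0.4566, 0.1117, 0.1875]
tool_rot: [0.993, 0.118, -0.002, -0.0]
force: [0.1, 0.6, 0.2]
finger_gap: -0.001
gripper_force: 0.0
```

Run:
```python
from station import manip
import cv2
s=manip.snapshot("side"); cv2.imwrite("pics/side2.png",cv2.resize(s["pixels"][130:330,190:450,::-1],None,fx=3,fy=3,interpolation=3))
```

```text
(no output)
```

View pics/side2.png

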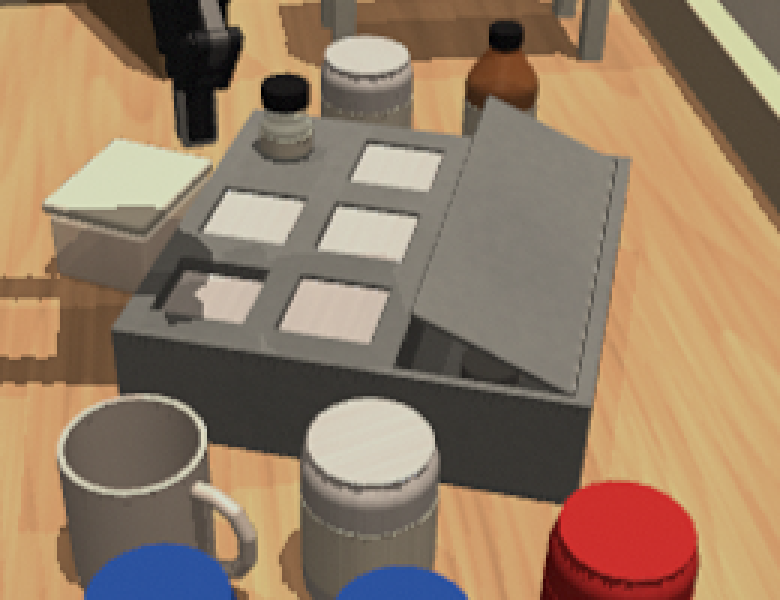

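The flap stays up (edge (490,100)–(415,320)) and the plate at (215,295) stays sunk. Jar, cans, bottle, mug and tub have not moved, and the gripper is clear at (198,120).

```bash
python3 -c "
from station import manip
print(manip.sign_off())"
```

```text
the job is handed in; nothing more can be done
None
```

The catch was well1: I pressed it until it stopped dead, about 8 mm down; the flap swung up and stayed up, nothing else visibly moved, and I handed the job in at about 5 s, though no verdict came back.

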